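# Snap the torch into its charging cradle

## Robot

A 7-joint arm with a two-finger parallel gripper is mounted at the origin on a cart in front of the work surface, level with it; the furniture and walls round the work are solid. World frame = base frame: x ahead of the robot, y to its left, z up, the work surface at z = 0. Lengths are in m, angles in rad, forces in N, time in s.
With the tool pointing down it reaches from about 0.425 to 0.925 m from the base axis. Payload 6.8 kg.
Tool frame: the origin (TCP) lies midway between the tips of the shut fingers; the grasp point (between the pads) lies 19 mm behind it; z points along the fingers, y is the line along which they close (so a half turn about z gives the same grasp; the last joint's range is limited). The gripper opens to 85 mm and grips with 20 to 120 N. Pads are 22 mm wide; open, the fingers measure 114 mm over their backs; the gripper's body (76 mm by 85 mm) begins 54 mm behind the grasp point. The pads swing forward as they close: fully open they stand 13 mm farther back than shut.
Start: joints at [-1.241, 0.477, 0.022, 1.555, -0.011, 1.109, -0.083], TCP at [0.286, 0.611, 0.199] pointing down, gripper open.
Joint ranges: [-2.96, 2.96], [-0.34, 2.1], [-1.41, 1.46], [0.24, 2.44], [-1.37, 4.51], [0.17, 1.92], [-2.96, 2.96]. Speed limits (rad/s): [2.39, 2.39, 3.14, 3.14, 3.14, 3.14, 3.14].

## Interface

Orientations are given as a unit quaternion [w, x, y, z].
In Python, from station import bot, eyes, ticket gives the robot as it stands.
- The arm moves only by the shell command python3 -m crank 'ROWS' [FORCE]. ROWS is text: rows parted by semicolons, each of 7 numbers parted by spaces: the shift along the tool's x, y, z in units of 0.5 m (1.0 is 0.5 m), then the turn, a rotation vector about the tool's x, y, z in units of 180 degrees (1.0 is 180 degrees), then the closure, from 0 (fully open) to 1 (shut). A call has 1 to 20 rows; each row is the pose to reach, as a shift and turn from the pose commanded when the call began, along the tool's axes at that moment, turning the shorter way round; what a row does not reach only later rows make up. A row lasts 1/10 s, in which the tool goes at most 50 mm and 8.59 degrees, less where a joint would pass 70% of its speed; a pose out of reach is approached as far as the arm can. A call with a number of a shift or a turn outside -1 to 1 is refused whole. A call with a gripper value outside its range is refused whole. The fingers move at their own pace and stop on an object; FORCE is the grip in N (left out, the last holds). Time passes only in rows, so rows that repeat a pose let the fingers close. It gives the time, the measured TCP pose, the force, the opening and the grip force at its end, in the units of the state.
- bot.get_obs(): the state, without advancing time (a new reading comes with each control period).
- eyes.read_camera(name): name is "side" or "top" or "wrist"; returns a dict with "image" (384x512x3 uint8, red, green, blue), "K" (3x3 intrinsics, pixels), "R" (3x3) and "t" (3): a world point X has camera coordinates R X + t. Camera axes: x right, y down, z forward; pixel columns grow to the right and rows downward; lengths in m; the calibration is good to about 2 mm. A picture is of the moment at which its call begins. There is no depth.
- ticket.hand_in(): hands the job in; it is judged then, once.
The state is a dict: "t": time; "q": joint angles; "joint_vel": joint speeds; "joint_torque": joint torques, N m; "eef_pos": TCP position; "tool_rot": TCP orientation; "contact_force": force on the tool from outside, world axes, zero at the start; "torque": the same for the moment, N m; "gripper_width": opening from 0.0 (shut) to 1.0 (fully open); "grasp_force": force on a finger pad.
Only numpy, scipy, OpenCV 4.12 (cv2) and the standard library are available. Lean on these libraries where they do the work, as an engineer would, in place of code of your own. Each camera call takes 0.05 s, during which the arm holds its last target. There are 200 camera calls.

## Task

Put the black torch away in its charging cradle: press it straight down between the spring clips, just ahead of the cup, until both clips have snapped round the barrel, then slide it back into the cup and push its tail firmly against the cup's end. Do it with feeling: neither slam nor force it (about 15 N is firm, 35 N is too much), then let go, and leave the other things on the bench where they are.

Things in the scene. Friction and masses are not known exactly. Their poses are not given: they have to be found in the camera images.
- torch: Loose black metal torch with a red switch on top, 140 mm long, 0.14 to 0.28 kg. Origin under its mid length, x towards the lamp head, z up. Its barrel is a cylinder 27 mm in diameter and 98 mm long from the tail; then comes the lamp head, up to 36 mm. The switch stands 3 mm proud, 70 mm from the tail; centre of mass 76 mm from the tail
- torch_tail (a point): centre of the torch's flat tail end, on the barrel's axis (13 mm above the bench as the torch lies; the axis then rises 2 degrees towards the head); x points along the axis to the lamp head
- torch_front (a point): point on the barrel's axis 98 mm ahead of torch_tail, where the lamp head begins; x as at torch_tail
- cradle: Grey charging cradle screwed to the bench, base plate 152 x 62 x 6 mm. Origin on the bench, 70 mm ahead of the cup's end face; x runs from the cup to where the lamp head goes, z up. A seated torch lies level along x at y = 0, axis 34 mm above the bench, head overhanging the front. Between the two clips, 32 to 80 mm ahead of the cup's end, only the base plate lies below: room for fingers
- clip_rear (a point): Rear spring clip, 8 mm long in x, 26 mm ahead of the cup's end; point on the seated axis, 34 mm above the bench. A V saddle below and two sprung steel fingers, mouth 40 mm wide at the top (55 mm above the bench), narrowing to lips 21 mm apart 43 mm above it. A pressed barrel spreads them; they snap shut above its middle. Axes as the cradle's
- clip_front (a point): Front spring clip, like the rear one, 86 mm ahead of the cup's end. Snapping both clips at once takes about 10 to 15 N downwards; then the torch rests on the rigid saddles. Along x the clips hold it only by light friction (a few N). Axes as the cradle's
- cup_end: Rigid black end wall in the cup, with a round copper contact; origin in the middle of its face, axes as the cradle's. The cup is a square tunnel 33 x 33 mm inside and 10 mm deep with a roof (top 55 mm above the bench), so the tail cannot enter from above: press the torch down with its tail about 16 mm (11 to 21) ahead of this face, then slide it back
- home_tail (a point): point on the middle of the cup's end face, 34 mm above the bench; the torch's tail belongs here; axes as the cradle's
- home_front (a point): point 98 mm ahead of home_tail on the same level line; torch_front belongs here; axes as the cradle's
- tape: bystander: roll of masking tape, 102 mm across, 24 mm high, origin under its centre
- screwdriver: bystander: red screwdriver, 218 mm long, lying on the bench, origin under its middle
- sanding_block: bystander: brown sanding block, 63 x 111 x 32 mm, origin under its centre
There are look-alikes about, which are no part of the job. Of the things that look like the cradle, the largest one is meant.

How it is judged:
By the outcome, as a careful person would: the job done as asked, in the order asked, and still so for the second after the job is handed in, with the robot touching nothing.
It also fails if it takes over 54 s, if anything falls off the work surface, if the arm or the gripper's body presses on something with over 40 N, if the wrist force passes 120 N, or if a joint passes its speed limit or range.

## Working session

There is one attempt and no reset: what is moved stays moved. The work goes in short steps, Python scripts to look and compute and a shell command to move; the robot and the scene stay as the last step left them, time stands still between calls to the robot, and variables do not carry over. Pictures are saved under pics/ and viewed, at most 10 in all, crops included, and the job is handed in when it is done.

```bash
ls; mkdir -p pics; python3 - <<'E'
from station import bot,eyes,ticket
import cv2,numpy as np
o=bot.get_obs();print({k:np.round(v,3) for k,v in o.items()})
for n in("top","side"):
    d=eyes.read_camera(n);cv2.imwrite(f"pics/{n}0.png",d["image"][:,:,::-1]);np.savez(f"{n}0.npz",**d);print(n,d["K"],d["R"],d["t"])
E
```

```text
pics
{'t': np.float64(0.0), 'q': array([-1.241,  0.478,  0.022,  1.556, -0.012,  1.109, -0.083]), 'joint_vel': array([ 0.002, -0.001, -0.   ,  0.001, -0.   ,  0.   ,  0.   ]), 'joint_torque': array([ 0.0000e+00, -5.9647e+01,  1.6080e+00, -2.8119e+01,  1.3000e-02,
        1.0000e-02,  0.0000e+00]), 'eef_pos': array([0.286, 0.611, 0.198]), 'tool_rot': array([-0.   ,  0.217,  0.976, -0.001]), 'contact_force': array([ 0.174, -1.285, -0.498]), 'torque': array([-0.01 ,  0.028, -0.046]), 'grasp_force': np.float64(0.0), 'gripper_width': np.float64(1.002)}
top [[498.27774848   0.         252.32102147]
 [  0.         498.27774848 197.08244396]
 [  0.           0.           1.        ]] [[ 0.01577517 -0.99987413 -0.00169108]
 [-0.98639598 -0.0152857  -0.16367441]
 [ 0.16362796  0.00425007 -0.98651296]] [-0.04952719  0.5968279   1.16576481]
side [[396.4050395    0.         253.47489343]
 [  0.         396.4050395  187.68174317]
 [  0.           0.           1.        ]] [[ 0.86187422 -0.50660588 -0.02287589]
 [-0.25598508 -0.39567353 -0.88199439]
 [ 0.43777216  0.76602411 -0.47070436]] [-0.52576968  0.18910765  0.70389697]
```

View pics/top0.png

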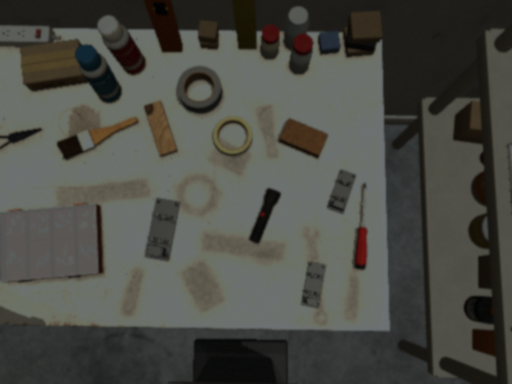

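View pics/side0.png

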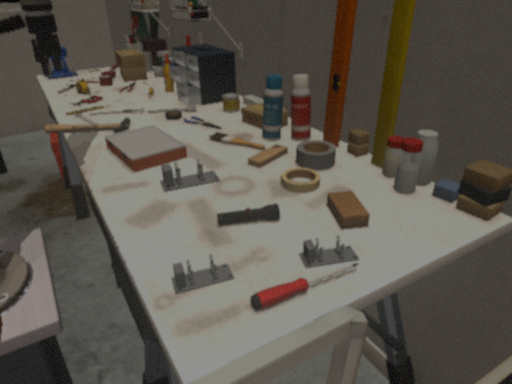

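The top view shows the torch near (265,215), head up, and three cradles. The largest is at (162,228), and the smaller ones at (342,190) and (314,284) are look-alikes. Next I'll crop closer.

```bash
cat > h.py <<'E'
import numpy as np,cv2
def load(f): return dict(np.load(f))
def ray(d,uv,z):
    c=-d["R"].T@d["t"]; v=d["R"].T@np.linalg.inv(d["K"])@np.r_[uv,1.]
    return c+v*(z-c[2])/v[2]
def proj(d,X):
    p=d["K"]@(d["R"]@np.asarray(X,float)+d["t"]); return p[:2]/p[2]
E
python3 - <<'E'
from h import *
d=load("top0.npz");s=load("side0.npz")
f=lambda im,r,k:cv2.resize(np.clip(im[r[1]:r[3],r[0]:r[2],::-1].astype(float)*1.6,0,255).astype(np.uint8),None,fx=k,fy=k,interpolation=cv2.INTER_CUBIC)
a=f(d["image"],(140,180,290,270),5)
cv2.imwrite("pics/topc.png",a)
b=f(s["image"],(150,150,290,235),5);cv2.imwrite("pics/sidec.png",b)
for uv in [(162,228),(265,215),(162,200)]:print(ray(d,uv,0.01))
print(proj(d,[.286,.611,.2]), -d["R"].T@d["t"])
E
```

```text
[0.52241255 0.18388253 0.01      ]
[ 0.55906099 -0.07246638  0.01      ]
[0.59305828 0.18709523 0.01      ]
[-68.95029285 330.55167836] [ 0.39873823 -0.0453526   1.24764379]
```

View pics/topc.png

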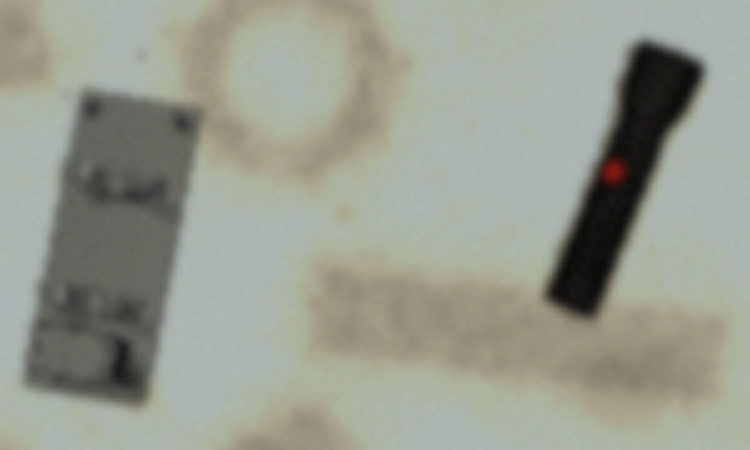

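View pics/sidec.png

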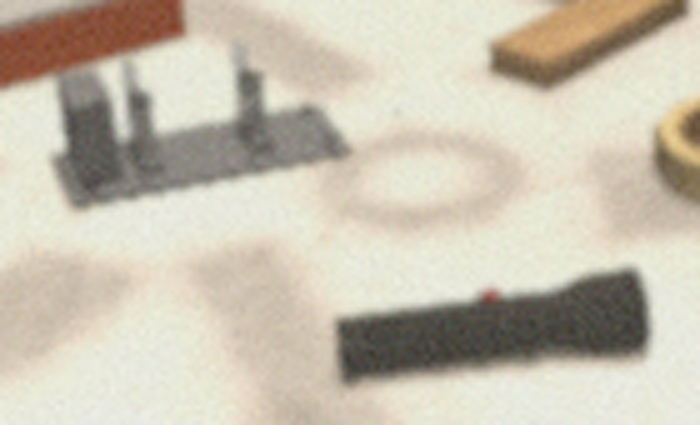

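The top crop shows the plate corners at (82,90), (202,105), (147,405) and (25,385), with the cup at the near end. The torch's tail corners are (545,297) and (595,318), its head corners (640,40) and (703,65), and its switch (614,172). The side crop confirms the cup and clip layout.

```bash
python3 - <<'E'
from h import *
from scipy.spatial.transform import Rotation as Ro
from station import bot
d=load("top0.npz");c=lambda x,y:((x+.5)/5-.5+140,(y+.5)/5-.5+180)
P=[ray(d,c(*p),.006) for p in[(82,90),(202,105),(147,405),(25,385)]]
print([np.round(p,4) for p in P],np.linalg.norm(P[0]-P[1]),np.linalg.norm(P[2]-P[3]),np.linalg.norm(P[0]-P[3]),np.linalg.norm(P[1]-P[2]))
ax=(P[0]+P[1]-P[2]-P[3])/2; ya=np.arctan2(ax[1],ax[0]);print("cradle mid",sum(P)/4,"yaw",np.degrees(ya))
t=(ray(d,c(545,297),.013)+ray(d,c(595,318),.013))/2; h=(ray(d,c(640,40),.018)+ray(d,c(703,65),.018))/2; s=ray(d,c(614,172),.03)
print("tail",t,"head",h,np.linalg.norm(h-t),"yaw",np.degrees(np.arctan2(*(h-t)[1::-1])),"switch",s,np.linalg.norm((s-t)[:2]))
# cup roof centre at z .055: crop (75,355)
print("cup",ray(d,c(72,355),.055),"clipR",ray(d,c(98,300),.03),"clipF",ray(d,c(125,187),.03))
R=Ro.from_quat(bot.get_obs()["tool_rot"],scalar_first=True).as_matrix();print(R)
E
```

```text
[array([0.5996, 0.2033, 0.006 ]), array([0.5929, 0.1423, 0.006 ]), array([0.4422, 0.1636, 0.006 ]), array([0.4511, 0.2245, 0.006 ])] 0.06131380803168853 0.061535796878942575 0.15001634893667176 0.15215568317451578
cradle mid [0.52143118 0.18344103 0.006     ] yaw -8.086312331954266
tail [ 0.49313792 -0.04493275  0.013     ] head [ 0.62127988 -0.09385731  0.018     ] 0.13725515339644273 yaw -20.896840351526066 switch [ 0.55885246 -0.06559626  0.03      ] 0.06888673014110178
cup [0.46357857 0.19217029 0.055     ] clipR [0.4918869  0.18572824 0.03      ] clipF [0.54766524 0.17501171 0.03      ]
[[-9.05711657e-01  4.23893897e-01 -5.99351337e-04]
 [ 4.23894307e-01  9.05710357e-01 -1.53819275e-03]
 [-1.09191807e-04 -1.64722072e-03 -9.99998637e-01]]
```

```bash
cat >> h.py <<'E'
from scipy.spatial.transform import Rotation as Ro
def rows(x,y,z,yaw,pitch=0):
    "target TCP; yaw of tool x in deg (tool down); pitch: deg about tool y"
    from station import bot
    o=bot.get_obs();R=Ro.from_quat(o["tool_rot"],scalar_first=True)
    T=Ro.from_euler("z",yaw,degrees=True)*Ro.from_euler("x",180,degrees=True)*Ro.from_euler("y",pitch,degrees=True)
    print(np.round(np.r_[R.inv().apply(np.array([x,y,z])-o["eef_pos"])/.5,(R.inv()*T).as_rotvec()/np.pi],4),o["t"],np.round(o["eef_pos"],4),np.round(o["contact_force"],1))
E
python3 -c "
from h import *
rows(.52,.18,.25,171.9)"
```

```text
[-7.893e-01 -5.821e-01 -1.029e-01 -5.000e-04 -0.000e+00 -9.430e-02] 0.1 [0.2859 0.6108 0.198 ] [ 0.2 -0.2  0.5]
```

```bash
python3 -m crank '-0.08 -0.058 -0.05 0 0 -0.01 0;-0.16 -0.116 -0.103 0 0 -0.02 0;-0.24 -0.175 -0.103 0 0 -0.03 0;-0.32 -0.233 -0.103 0 0 -0.04 0;-0.4 -0.29 -0.103 0 0 -0.05 0;-0.48 -0.35 -0.103 0 0 -0.06 0;-0.56 -0.41 -0.103 0 0 -0.07 0;-0.64 -0.47 -0.103 0 0 -0.08 0;-0.72 -0.53 -0.103 0 0 -0.09 0;-0.79 -0.582 -0.103 0 0 -0.094 0;-0.79 -0.582 -0.103 0 0 -0.094 0;-0.79 -0.582 -0.103 0 0 -0.094 0;-0.79 -0.582 -0.103 0 0 -0.094 0;-0.79 -0.582 -0.103 0 0 -0.094 0' && python3 - <<'E'
from h import *
from station import eyes
d=eyes.read_camera("wrist");np.savez("w1.npz",**d)
cv2.imwrite("pics/w1.png",cv2.resize(np.clip(d["image"][:,:,::-1]*1.5,0,255).astype(np.uint8),(768,576),interpolation=cv2.INTER_CUBIC))
E
```

```text
t: 1.5
eef_pos: [0.5196, 0.1823, 0.2502]
tool_rot: [-0.0, 0.07, 0.998, 0.0]
contact_force: [-0.2, -0.7, 0.4]
gripper_width: 0.999
grasp_force: 0.0
```

View pics/w1.png

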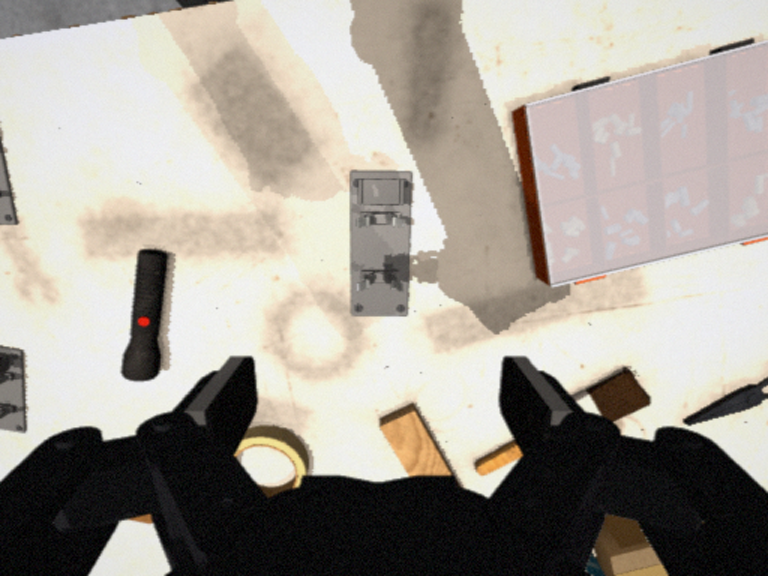

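The wrist view shows the cradle at (380,243), with its cup at the near (top) end, and the torch at (148,315). A magnified crop should fix the clips and cup.

```bash
python3 - <<'E'
from h import *
d=load("w1.npz")
a=np.clip(d["image"][105:220,222:287,::-1]*1.3,0,255).astype(np.uint8)
b=np.clip(d["image"][155:260,75:120,::-1]*1.3,0,255).astype(np.uint8)
m=np.zeros((115,112,3),np.uint8);m[:,:65]=a;m[:105,67:]=b
cv2.imwrite("pics/w1c.png",cv2.resize(m,None,fx=5,fy=5,interpolation=cv2.INTER_CUBIC))
E
```

```text
(no output)
```

View pics/w1c.png

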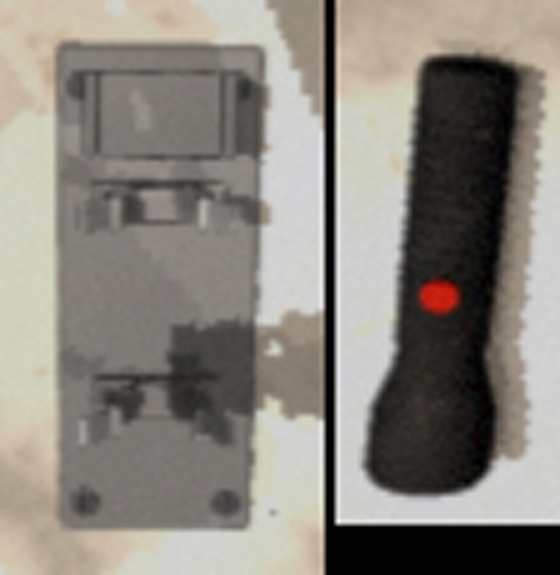

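The crop shows plate corners at (58,47), (264,47), (248,525) and (60,525). The cup roof's front edge is at y=157, the clip backs at y=183 and y=377, the torch's tail at (422..518,63), and its switch at (440,298).

```bash
python3 - <<'E'
from h import *
d=load("w1.npz")
c=lambda x,y:((x+.5)/5-.5+222,(y+.5)/5-.5+105)
e=lambda x,y:((x+.5)/5-.5+75-67,(y+.5)/5-.5+155)
P=[ray(d,c(*p),.006) for p in[(60,525),(248,525),(264,47),(58,47)]]
L=lambda a,b:np.linalg.norm(a-b)
ax=(P[0]+P[1]-P[2]-P[3])/2;m=sum(P)/4;u=ax/np.linalg.norm(ax);n=np.array([-u[1],u[0],0])
print(L(P[0],P[1]),L(P[2],P[3]),L(P[0],P[3]),L(P[1],P[2]),"mid",m,"yaw",np.degrees(np.arctan2(u[1],u[0])))
for nm,p,z in[("cupfront",(161,157),.055),("cuprear",(161,72),.055),("rclip back",(158,183),.034),("rclip front",(158,222),.03),("fclip back",(157,377),.034),("cupL",(97,115),.055),("cupR",(225,115),.055)]:
    q=ray(d,c(*p),z)-m;print(nm,np.round([q@u,q@n],4))
t=(ray(d,e(422,62),.013)+ray(d,e(518,68),.013))/2
h=(ray(d,e(367,465),.018)+ray(d,e(492,470),.018))/2;s=ray(d,e(440,298),.032)
print("tail",t,"head",h,L(h,t),np.degrees(np.arctan2(h[1]-t[1],h[0]-t[0])),"sw",s,L(s[:2],t[:2]))
b=(ray(d,e(403,300),.013)+ray(d,e(491,300),.013))/2;print("barrel yaw",np.degrees(np.arctan2(b[1]-t[1],b[0]-t[0])),b)
print(-d["R"].T@d["t"])
E
```

```text
0.06094041163173795 0.06077088270120426 0.14862176125925242 0.14860677988164928 mid [0.51903339 0.18348579 0.006     ] yaw -8.731569106113753
cupfront [-0.0454  0.0001]
cuprear [-0.0672 -0.0002]
rclip back [-0.037  -0.0005]
rclip front [-0.0256 -0.0003]
fclip back [0.0191 0.0001]
cupL [-0.056  -0.0169]
cupR [-0.0565  0.0168]
tail [ 0.49125254 -0.04631747  0.013     ] head [ 0.61827827 -0.09454096  0.018     ] 0.13596338462772203 -20.788545207521846 sw [ 0.55793609 -0.06491954  0.032     ] 0.06922957286672417
barrel yaw -21.70255905163687 [ 0.56401017 -0.07527501  0.013     ]
[0.45240278 0.1909955  0.42473646]
```

```bash
python3 -c "
from h import *
rows(.537,-.0627,.08,159.1)
rows(.537,-.0627,.003,159.1)"
```

```text
[-1.025e-01 -4.802e-01  3.402e-01  0.000e+00 -2.000e-04  7.170e-02] 1.55 [0.5197 0.1821 0.2502] [-0.3  0.1 -0.2]
[-1.026e-01 -4.802e-01  4.942e-01  0.000e+00 -2.000e-04  7.170e-02] 1.55 [0.5197 0.1821 0.2502] [-0.3  0.1 -0.2]
```

```bash
python3 -m crank '-0.02 -0.08 0.04 0 0 0.015 0;-0.04 -0.16 0.09 0 0 0.03 0;-0.06 -0.24 0.14 0 0 0.045 0;-0.08 -0.32 0.19 0 0 0.06 0;-0.1 -0.4 0.24 0 0 0.0717 0;-0.1025 -0.48 0.29 0 0 0.0717 0;-0.1025 -0.48 0.34 0 0 0.0717 0;-0.1025 -0.48 0.38 0 0 0.0717 0;-0.1025 -0.48 0.42 0 0 0.0717 0;-0.1025 -0.48 0.45 0 0 0.0717 0;-0.1025 -0.48 0.47 0 0 0.0717 0;-0.1025 -0.48 0.48 0 0 0.0717 0;-0.1025 -0.48 0.487 0 0 0.0717 0;-0.1025 -0.48 0.487 0 0 0.0717 0;-0.1025 -0.48 0.487 0 0 0.0717 0' && python3 -c "
from h import *
rows(.537,-.0627,.003,159.1)"
```

```text
t: 3.05
eef_pos: [0.5377, -0.0645, 0.0074]
tool_rot: [0.0, 0.183, 0.983, 0.0]
contact_force: [0.4, -0.1, 0.3]
gripper_width: 0.997
grasp_force: 0.0
[ 0.0025  0.0028  0.0088  0.0001  0.0003 -0.0009] 3.05 [ 0.5377 -0.0645  0.0074] [ 0.4 -0.1  0.3]
```

```bash
python3 -m crank '0.002 0.003 0.004 0 0 0 0.4;0.002 0.003 0.008 0 0 0 0.6;0.002 0.003 0.008 0 0 0 0.7;0.002 0.003 0.008 0 0 0 1;0.002 0.003 0.008 0 0 0 1;0.002 0.003 0.008 0 0 0 1;0.002 0.003 0.008 0 0 0 1;0.002 0.003 0.008 0 0 0 1' 60
```

```text
t: 3.85
eef_pos: [0.5368, -0.0628, 0.0029]
tool_rot: [0.0, 0.183, 0.983, 0.0]
contact_force: [-0.8, -0.1, 0.3]
gripper_width: 0.002
grasp_force: 0.0
```

```bash
python3 - <<'E'
from h import *
from station import eyes
im=[]
for n in("top","side","wrist"):
    d=eyes.read_camera(n);np.savez(n+"2.npz",**d);im.append(d["image"][:,:,::-1])
a=cv2.resize(im[0][150:300,130:330],(400,300));b=cv2.resize(im[1][130:280,160:360],(400,300));c=cv2.resize(im[2],(400,300))
m=np.vstack([np.hstack([a,b]),np.hstack([c,c*0])]);cv2.imwrite("pics/m2.png",np.clip(m*1.5,0,255).astype(np.uint8))
E
```

```text
(no output)
```

View pics/m2.png

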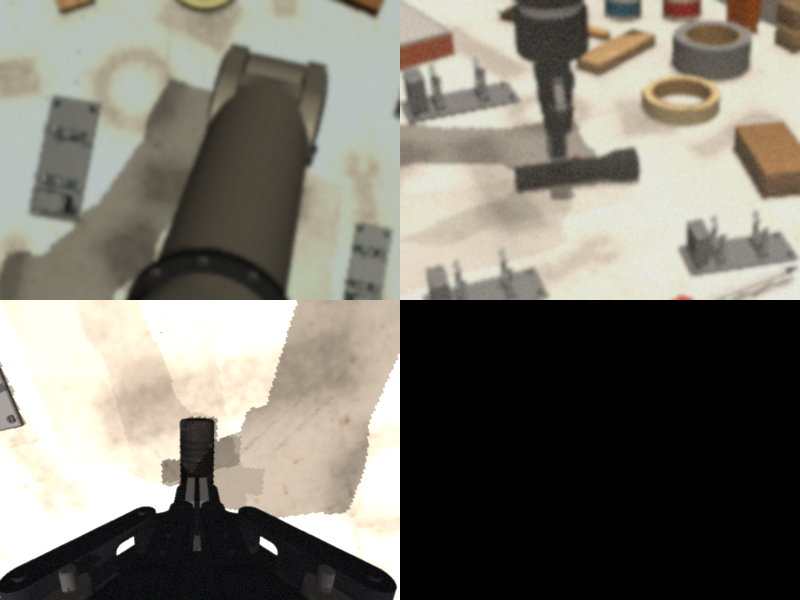

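The side view shows the fingers at about torch mid-barrel (560,170). The wrist view has the torch's tail at (197,420), in line with the fingers. The shut reading disagrees with this, so I'll zoom in.

```bash
python3 - <<'E'
from h import *
d=load("wrist2.npz");s=load("side2.npz")
a=cv2.resize(d["image"][140:340,190:315,::-1],(375,600),interpolation=cv2.INTER_CUBIC)
b=cv2.resize(s["image"][180:250,200:300,::-1],(425,300),interpolation=cv2.INTER_CUBIC)
m=np.zeros((600,800,3));m[:,:375]=a;m[:300,375:]=b
cv2.imwrite("pics/m3.png",np.clip(m*2,0,255).astype(np.uint8))
print([proj(s,p) for p in([.5368,-.0628,.003],[.5368,-.0628,.022])],[proj(d,p) for p in([.5368,-.0628,.003],[.5368,-.0628,.022])])
E
```

```text
[array([239.49318185, 220.61860627]), array([239.15546319, 213.40810984])] [array([252.83122743, 221.73125478]), array([252.91647491, 232.9494439 ])]
```

View pics/m3.png

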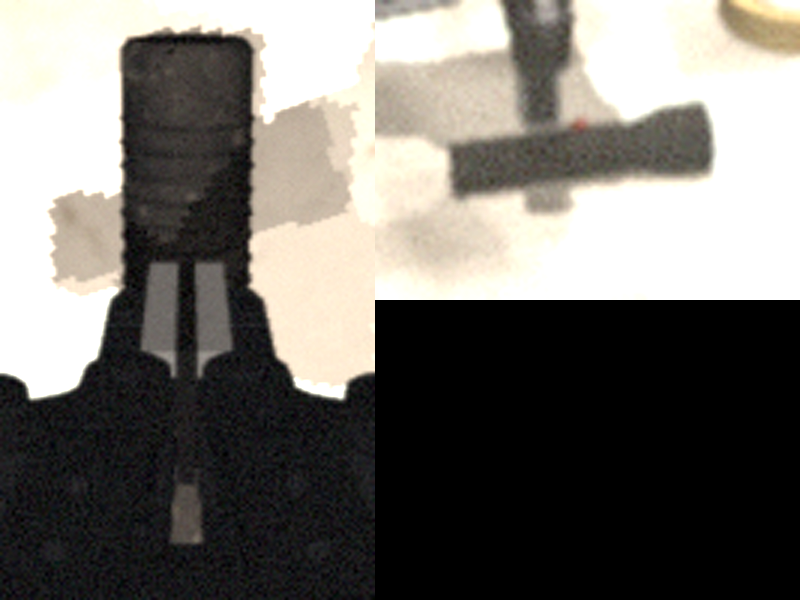

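```bash
python3 -m crank '0 0 0 0 0 0 0.5;0 0 0 0 0 0 0.5;0 0 0 0 0 0 0.5;0 0 0 0 0 0 0.5' 30; python3 -m crank '0 0 0 0 0 0 0.75;0 0 0 0 0 0 0.75;0 0 0 0 0 0 0.75;0 0 0 0 0 0 0.75' 30; python3 - <<'E'
from h import *
from station import eyes
im=[]
d=eyes.read_camera("wrist");s=eyes.read_camera("side")
a=cv2.resize(d["image"][140:340,190:315,::-1],(375,600),interpolation=cv2.INTER_CUBIC)
b=cv2.resize(s["image"][180:250,200:300,::-1],(425,300),interpolation=cv2.INTER_CUBIC)
m=np.zeros((600,800,3));m[:,:375]=a;m[:300,375:]=b
cv2.imwrite("pics/m4.png",np.clip(m*2,0,255).astype(np.uint8))
E
```

```text
t: 4.4
eef_pos: [0.5368, -0.0627, 0.0029]
tool_rot: [-0.0, 0.183, 0.983, 0.0]
contact_force: [0.4, 0.2, -0.1]
gripper_width: 0.501
grasp_force: 0.0
t: 4.8
eef_pos: [0.5368, -0.0627, 0.0029]
tool_rot: [-0.0, 0.183, 0.983, 0.0]
contact_force: [-0.5, -0.1, 0.3]
gripper_width: 0.249
grasp_force: 0.0
```

View pics/m4.png

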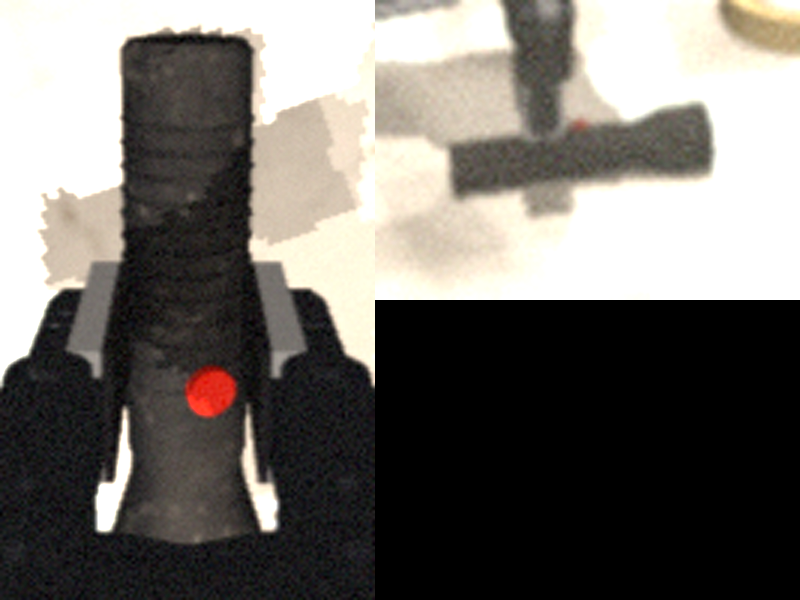

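The fingers' ends are fully visible in front of the barrel in both states, and the side view shows them ending at the torch's top (540,133). That means the tips are really above the torch, although z reads 3 mm. I'll check the height against the wrist and side images.

```bash
python3 - <<'E'
from h import *
d=load("wrist2.npz");s=load("side2.npz")
cam=-d["R"].T@d["t"];print("cam",cam,d["K"][0,0])
c=lambda x,y:((x)/3+190,(y)/3+140)
for y,z in((45,.02),(200,.015)):
    L,R=ray(d,c(122,y),z),ray(d,c(252,y),z);print(L,R,np.linalg.norm(L-R))
print("torch tail top predicted",proj(d,[.4922,-.0456,.026]),"observed",c(187,36))
print("tail pred wide",proj(d,[.4922+.0048,-.0456+.0126,.013]),proj(d,[.4922-.0048,-.0456-.0126,.013]))
q=lambda x,y:((x-375)/4.25+200,y/4.286+180)
print("side tips",q(541,135))
for z in(.003,.01,.02,.03,.04):print(z,proj(s,[.5368,-.0628,z]))
E
```

```text
cam [ 0.4733296  -0.03895347  0.17741829] 272.2608974783051
[ 0.48765588 -0.05768197  0.02      ] [ 0.49663519 -0.03435465  0.02      ] 0.024995842424945455
[ 0.51803031 -0.07051667  0.015     ] [ 0.52778436 -0.04516028  0.015     ] 0.027167775944714437
torch tail top predicted [253.0803143  156.20281154] observed (252.33333333333334, 152.0)
tail pred wide [275.42142425 153.26682108] [230.58894609 153.42313284]
side tips (239.05882352941177, 211.49790013999066)
0.003 [239.49318185 220.61860627]
0.01 [239.36955234 217.97904185]
0.02 [239.19133528 214.17400041]
0.03 [239.01120443 210.32809848]
0.04 [238.8291288  206.44067433]
```

```bash
python3 -m crank '0 0 0 0 0 0 0.5;0 0 0 0 0 0 0.5;0 0 0.01 0 0 0 0.5;0 0 0.02 0 0 0 0.5;0 0 0.02 0 0 0 0.5' 30; python3 -m crank '0 0 0.004 0 0 0 0.5;0 0 0.008 0 0 0 0.5;0 0 0.008 0 0 0 0.5' 30;  python3 - <<'E'
from h import *
from station import eyes
d=eyes.read_camera("wrist");s=eyes.read_camera("side")
np.savez("side5.npz",**s);np.savez("wrist5.npz",**d)
a=cv2.resize(d["image"][140:340,190:315,::-1],(375,600),interpolation=cv2.INTER_CUBIC)
b=cv2.resize(s["image"][180:250,200:300,::-1],(425,300),interpolation=cv2.INTER_CUBIC)
m=np.zeros((600,800,3));m[:,:375]=a;m[:300,375:]=b
cv2.imwrite("pics/m5.png",np.clip(m*2,0,255).astype(np.uint8))
E
```

```text
t: 5.4
eef_pos: [0.5361, -0.0627, -0.008]
tool_rot: [-0.001, 0.183, 0.983, -0.0]
contact_force: [0.5, -0.7, -0.0]
gripper_width: 0.498
grasp_force: 0.0
t: 5.7
eef_pos: [0.5366, -0.0627, -0.0114]
tool_rot: [-0.0, 0.183, 0.983, -0.0]
contact_force: [-0.1, -0.4, -0.6]
gripper_width: 0.501
grasp_force: 0.0
```

View pics/m5.png

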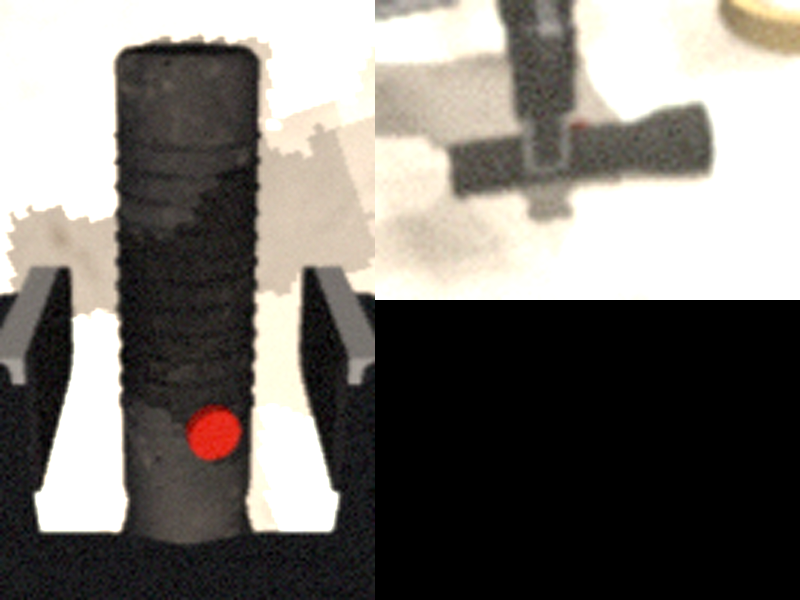

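Ten pictures are viewed, so from here on I use numbers only. This one shows the fingers straddling the barrel with the near tip at (547,172) in the side crop. I'll get its height.

```bash
python3 - <<'E'
from h import *
s=load("side5.npz");w=load("wrist5.npz")
for off in(.021,.028,.035):
  y=np.array([-.357,-.934])*off
  print(off,[(z,proj(s,[.5366+y[0],-.0627+y[1],z]).round(1)) for z in(-.01,0,.01,.02)], "obs",((547-375)/4.25+200,172/4.286+180))
# wrist: near-tip corner at crop (72,268)
u=np.array([.934,-.357])
for z in(0,.006,.012,.018):print(z,[proj(w,[.5366-.011*u[0]-.357*o,-.0627-.011*u[1]-.934*o,z]).round(1) for o in(.021,-.021)],"obs",(72/3+190,268/3+140),(303/3+190,268/3+140))
E
```

```text
0.021 [(-0.01, array([240.9, 230.6])), (0, array([240.7, 226.9])), (0.01, array([240.6, 223. ])), (0.02, array([240.4, 219.2]))] obs (240.47058823529412, 220.13065795613625)
0.028 [(-0.01, array([241.3, 232.4])), (0, array([241.2, 228.6])), (0.01, array([241. , 224.8])), (0.02, array([240.8, 220.9]))] obs (240.47058823529412, 220.13065795613625)
0.035 [(-0.01, array([241.8, 234.2])), (0, array([241.6, 230.4])), (0.01, array([241.4, 226.5])), (0.02, array([241.3, 222.6]))] obs (240.47058823529412, 220.13065795613625)
0 [array([219.8, 211.9]), array([286.1, 211.8])] obs (214.0, 229.33333333333331) (291.0, 229.33333333333331)
0.006 [array([218.7, 215.1]), array([287.3, 215. ])] obs (214.0, 229.33333333333331) (291.0, 229.33333333333331)
0.012 [array([217.5, 218.6]), array([288.6, 218.5])] obs (214.0, 229.33333333333331) (291.0, 229.33333333333331)
0.018 [array([216.2, 222.3]), array([289.9, 222.2])] obs (214.0, 229.33333333333331) (291.0, 229.33333333333331)
```

```bash
python3 -m crank '0 0 0.01 0 0 0 0.5;0 0 0.02 0 0 0 0.5;0 0 0.023 0 0 0 0.6;0 0 0.023 0 0 0 0.6;0 0 0.023 0 0 0 0.6' 30; python3 -m crank '0 0 0 0 0 0 0.7;0 0 0 0 0 0 0.8;0 0 0 0 0 0 0.8;0 0 0 0 0 0 0.8;0 0 0 0 0 0 0.8' 30
```

```text
t: 6.3
eef_pos: [0.5367, -0.0628, -0.0227]
tool_rot: [-0.0, 0.183, 0.983, -0.0]
contact_force: [0.1, -0.0, -0.6]
gripper_width: 0.399
grasp_force: 0.0
t: 6.8
eef_pos: [0.5369, -0.0627, -0.0224]
tool_rot: [0.0, 0.183, 0.983, 0.0]
contact_force: [-0.3, -0.2, 1.6]
gripper_width: 0.298
grasp_force: 29.7
```

```bash
python3 -m crank '0 0 0 0 0 0 0.6;0 0 0 0 0 0 0.6;0 0 0.006 0 0 0 0.6;0 0 0.006 0 0 0 0.65;0 0 0.006 0 0 0 0.65' 30; python3 -m crank '0 0 0 0 0 0 0.7;0 0 0 0 0 0 0.8;0 0 0 0 0 0 0.8;0 0 0 0 0 0 0.8;0 0 0 0 0 0 0.8;0 0 0 0 0 0 0.8' 60
```

```text
t: 7.3
eef_pos: [0.5366, -0.0627, -0.0258]
tool_rot: [-0.0, 0.183, 0.983, -0.0]
contact_force: [0.5, -0.7, 0.8]
gripper_width: 0.353
grasp_force: 0.0
t: 7.9
eef_pos: [0.5368, -0.0627, -0.0255]
tool_rot: [-0.0, 0.183, 0.983, 0.0]
contact_force: [-1.0, 1.7, 2.6]
gripper_width: 0.284
grasp_force: 58.9
```

```bash
cat >> h.py <<'E'
def tail():
    "first dark row up the wrist image at the torch, and its left/right edges 12 rows below"
    from station import eyes
    d=eyes.read_camera("wrist");g=d["image"].max(2).astype(float)
    m=(g<60)[:, 200:305]; r=[i for i in range(100,230) if m[i,25:80].sum()>25]
    r0=r[0]; c=np.where(m[r0+12])[0]+200
    return d,r0,c.min(),c.max()
E
python3 -c "
from h import *
print(tail()[1:])"; python3 -m crank '0 0 -0.02 0 0 0 0.8;0 0 -0.06 0 0 0 0.8;0 0 -0.12 0 0 0 0.8;0 0 -0.18 0 0 0 0.8;0 0 -0.24 0 0 0 0.8;0 0 -0.26 0 0 0 0.8;0 0 -0.26 0 0 0 0.8;0 0 -0.26 0 0 0 0.8'; python3 -c "
from h import *
print(tail()[1:])"
```

```text
(158, np.int64(226), np.int64(277))
t: 8.75
eef_pos: [0.536, -0.0626, 0.1034]
tool_rot: [-0.001, 0.183, 0.983, -0.0]
contact_force: [-0.1, 0.4, -1.9]
gripper_width: 0.285
grasp_force: 59.2
(158, np.int64(226), np.int64(277))
```

```bash
python3 - <<'E'
from h import *
from station import bot
d,r0,a,b=tail()
o=bot.get_obs();R=Ro.from_quat(o["tool_rot"],scalar_first=True)
for row in(r0-1,r0):
  p=ray(d,((a+b)/2,row),o["eef_pos"][2]+.0256+.0255);print("tail top in tool",R.inv().apply(p-o["eef_pos"]))
L,Rr=ray(d,(a-.5,r0+12),o["eef_pos"][2]+.0256+.016),ray(d,(b+.5,r0+12),o["eef_pos"][2]+.0256+.016);print("width",np.linalg.norm(L-Rr))
u=np.array([np.cos(np.radians(-8.4)),np.sin(np.radians(-8.4))]);cup=np.array([.5202,.1835])-.056*u
print("cupend",cup)
for s in(.048,.050):
  print(s,"press TCP",cup+(.016+s)*u,"seated",cup+s*u)
g=cup+(.016+.048)*u
rows(g[0],g[1],.12,171.6,0);rows(g[0],g[1],.12,171.6,-2);rows(g[0],g[1],.12,171.6,2)
T=lambda p:(Ro.from_euler("z",171.6,degrees=True)*Ro.from_euler("x",180,degrees=True)*Ro.from_euler("y",p,degrees=True)).apply([-1,0,np.tan(np.radians(-2))])
print("axis dir",T(0),T(2),T(-2))
E
```

```text
tail top in tool [ 0.05103374 -0.00079066 -0.05096248]
tail top in tool [ 0.05057944 -0.00079068 -0.0509637 ]
width 0.02575675533468206
cupend [0.46480075 0.19168065]
0.048 press TCP [0.52811418 0.18233134] seated [0.51228582 0.18466866]
0.05 press TCP [0.53009272 0.18203917] seated [0.51426437 0.1843765 ]
[ 1.900e-01  4.518e-01 -3.440e-02 -3.000e-04 -9.000e-04 -7.040e-02] 8.85 [ 0.5355 -0.0626  0.1028] [ 0.1  0.4 -2.2]
[ 0.19    0.4518 -0.0344 -0.0015 -0.012  -0.0703] 8.85 [ 0.5355 -0.0626  0.1028] [ 0.1  0.4 -2.2]
[ 0.19    0.4518 -0.0344  0.0009  0.0102 -0.0703] 8.85 [ 0.5355 -0.0626  0.1028] [ 0.1  0.4 -2.2]
axis dir [ 0.98927233 -0.14608303  0.03492077] [ 9.89875338e-01 -1.46172073e-01  4.04142339e-18] [ 0.98746405 -0.145816    0.06979899]
```

```bash
python3 -m crank '0.012 0.03 -0.01 0 0 -0.005 0.8;0.04 0.09 -0.03 0 0.002 -0.015 0.8;0.07 0.16 -0.034 0 0.004 -0.027 0.8;0.1 0.24 -0.034 0 0.006 -0.04 0.8;0.135 0.32 -0.034 0 0.008 -0.053 0.8;0.165 0.39 -0.034 0.001 0.01 -0.064 0.8;0.185 0.44 -0.02 0.001 0.01 -0.07 0.8;0.19 0.452 0.02 0.001 0.01 -0.07 0.8;0.19 0.452 0.06 0.001 0.01 -0.07 0.8;0.19 0.452 0.08 0.001 0.01 -0.07 0.8;0.19 0.452 0.08 0.001 0.01 -0.07 0.8;0.19 0.452 0.08 0.001 0.01 -0.07 0.8' && python3 - <<'E'
from h import *
from station import bot
d,r0,a,b=tail();np.savez("w6.npz",**d);s=__import__("station").eyes.read_camera("side");np.savez("s6.npz",**s)
o=bot.get_obs();print(r0,a,b)
rows(.5282,.1823,.0,171.6,2)
# projected plate edges vs image: scan rows at a few plate stations for grey/white edges
u=np.array([np.cos(np.radians(-8.4)),np.sin(np.radians(-8.4)),0]);n=np.array([-u[1],u[0],0]);m=np.array([.5202,.1835,.006])
sat=d["image"].astype(int)
for x in(-.072,-.06,-.03,-.01):
    v=proj(d,m+x*u);r=int(round(v[1]))
    if 0<=r<384:
        e1,e2=proj(d,m+x*u-.031*n)[0],proj(d,m+x*u+.031*n)[0]
        g=sat[r].mean(1);print(x,r,"pred",round(e1),round(e2),"L",g[int(e1)-16:int(e1)+17:2].astype(int),"R",g[int(e2)-16:int(e2)+17:2].astype(int))
E
```

```text
t: 10.05
eef_pos: [0.5295, 0.1822, 0.0646]
tool_rot: [-0.016, 0.074, 0.997, 0.001]
contact_force: [-0.1, -0.7, -1.6]
gripper_width: 0.283
grasp_force: 59.2
158 226 279
[-1.000e-04 -8.000e-04  1.306e-01  4.000e-04  1.500e-03 -5.000e-04] 10.15 [0.5302 0.1824 0.0653] [-0.4  0.4 -1. ]
-0.072 104 pred 215 290 L [180 181 178 179 176 174 188 184 178 112 126 129 129 112 109 127 112] R [116 116 133 117 112 127  86  74 119 138 138 138 140 139 140 140 138]
-0.06 119 pred 215 290 L [181 181 181 182 181 180 177 176 170  93 125 123 102 118  86  98 128] R [137 137  89  75  81  68  83  80  80 140 141 141 141 141 141 142 141]
-0.03 156 pred 216 289 L [185 184 185 185 183 184 182 183 177 101 111 100  91  90  90  86  83] R [ 74  74  74  67  62  61  66  61  77 120 142 143 144 145 144 145 144]
-0.01 179 pred 217 288 L [184 180 184 183 182 184 182 180 171 103 108 109  67  26  19  27  24] R [ 26  21  22  18  59  63  64  60  78 141 142 149 204 203 147 143 141]
```

Predicted plate edges match the image to about 1 px. Lowering to just above the clips.

```bash
python3 - <<'E'
from h import *
d=load("w6.npz")
u=np.array([np.cos(np.radians(-8.4)),np.sin(np.radians(-8.4)),0]);n=np.array([-u[1],u[0],0]);m=np.array([.5202,.1835,.006])
for y in(-.02,0,.02):
    v=proj(d,m-.076*u+y*n);g=d["image"].mean(2)[:,int(v[0])];r=int(round(v[1]));print("rear edge pred",v.round(1),g[r-8:r+9].astype(int))
E
python3 -m crank '0 0 0.02 0 0 0 0.8;0 0 0.05 0 0 0 0.8;0 0 0.07 0 0 0 0.8;0 0 0.078 0 0 0 0.8;0 0 0.078 0 0 0 0.8'; python3 -m crank '0 0 0.005 0 0 0 0.8;0 0 0.01 0 0 0 0.8;0 0 0.015 0 0 0 0.8;0 0 0.015 0 0 0 0.8'
```

```text
rear edge pred [228.   99.2] [191 191 191 192 190 192 192 186 133  99 108 127 128 127 109  81  75]
rear edge pred [252.4  99.1] [194 198 201 203 204 202 202 187 130  97 105 121 122 106 110 137 142]
rear edge pred [276.9  99.1] [202 201 200 200 203 203 201 200 164 113 117 134 135 116 111 129 131]
t: 10.65
eef_pos: [0.5277, 0.1822, 0.0248]
tool_rot: [-0.016, 0.074, 0.997, 0.001]
contact_force: [0.2, 0.4, -1.8]
gripper_width: 0.286
grasp_force: 59.2
t: 11.05
eef_pos: [0.5278, 0.1825, 0.0178]
tool_rot: [-0.016, 0.074, 0.997, 0.001]
contact_force: [-0.2, -0.3, -1.9]
gripper_width: 0.286
grasp_force: 59.2
```

```bash
python3 -m crank '0 0 0.003 0 0 0 0.8;0 0 0.006 0 0 0 0.8;0 0 0.009 0 0 0 0.8;0 0 0.012 0 0 0 0.8;0 0 0.012 0 0 0 0.8'; python3 -m crank '0 0 0.003 0 0 0 0.8;0 0 0.006 0 0 0 0.8;0 0 0.008 0 0 0 0.8;0 0 0.008 0 0 0 0.8'; python3 -m crank '0 0 0.003 0 0 0 0.8;0 0 0.006 0 0 0 0.8;0 0 0.006 0 0 0 0.8'
```

```text
t: 11.55
eef_pos: [0.528, 0.1832, 0.0119]
tool_rot: [-0.016, 0.074, 0.997, 0.002]
contact_force: [0.6, 1.3, -1.1]
gripper_width: 0.287
grasp_force: 59.3
t: 11.95
eef_pos: [0.5288, 0.1831, 0.0089]
tool_rot: [-0.015, 0.074, 0.997, 0.002]
contact_force: [0.0, 1.1, 6.3]
gripper_width: 0.284
grasp_force: 60.1
t: 12.25
eef_pos: [0.5292, 0.183, 0.0061]
tool_rot: [-0.014, 0.074, 0.997, 0.002]
contact_force: [1.0, 0.9, 5.1]
gripper_width: 0.284
grasp_force: 59.8
```

```bash
python3 -m crank '0 0 0.003 0 0 0 0.8;0 0 0.006 0 0 0 0.8;0 0 0.006 0 0 0 0.8'; python3 -m crank '0 0 0.003 0 0 0 0.8;0 0 0.006 0 0 0 0.8;0 0 0.006 0 0 0 0.8'; python3 -m crank '0 0 0.003 0 0 0 0.8;0 0 0.006 0 0 0 0.8;0 0 0.006 0 0 0 0.8'
```

```text
t: 12.55
eef_pos: [0.5281, 0.183, 0.0024]
tool_rot: [-0.015, 0.074, 0.997, 0.002]
contact_force: [0.5, 1.6, 4.8]
gripper_width: 0.292
grasp_force: 60.4
t: 12.85
eef_pos: [0.5268, 0.183, -0.0019]
tool_rot: [-0.016, 0.074, 0.997, 0.001]
contact_force: [2.3, 3.8, -6.0]
gripper_width: 0.288
grasp_force: 59.3
t: 13.15
eef_pos: [0.5269, 0.183, -0.0045]
tool_rot: [-0.016, 0.074, 0.997, 0.001]
contact_force: [1.3, 5.0, -5.2]
gripper_width: 0.285
grasp_force: 59.5
```

```bash
python3 -m crank '0 0 0.002 0 0 0 0.8;0 0 0.004 0 0 0 0.8;0 0 0.004 0 0 0 0.8'; python3 -m crank '0 0.002 0.002 0 0 0 0.8;0 0.002 0.003 0 0 0 0.8;0 0.002 0.003 0 0 0 0.8'
```

```text
t: 13.45
eef_pos: [0.5273, 0.1829, -0.0058]
tool_rot: [-0.016, 0.074, 0.997, 0.001]
contact_force: [-0.2, 4.9, -0.5]
gripper_width: 0.285
grasp_force: 60.0
t: 13.75
eef_pos: [0.5277, 0.1834, -0.0065]
tool_rot: [-0.015, 0.074, 0.997, 0.001]
contact_force: [-2.4, 3.1, 9.5]
gripper_width: 0.288
grasp_force: 61.2
```

```bash
python3 -m crank '0 0.001 0.001 0 0 0 0.8;0 0.002 0.0015 0 0 0 0.8;0 0.002 0.0015 0 0 0 0.8'; python3 -m crank '0 0.001 -0.003 0 0 0 0.8;0 0.001 -0.004 0 0 0 0.8;0 0.001 -0.004 0 0 0 0.8'; python3 -c "
from h import *
rows(.5122,.1845,-.0062,171.6,2)
print(tail()[1:])"
```

```text
t: 14.05
eef_pos: [0.5277, 0.1835, -0.0067]
tool_rot: [-0.016, 0.074, 0.997, 0.001]
contact_force: [-4.9, -0.5, 17.5]
gripper_width: 0.288
grasp_force: 62.0
t: 14.35
eef_pos: [0.5278, 0.1838, -0.0063]
tool_rot: [-0.016, 0.074, 0.997, 0.001]
contact_force: [0.0, -1.6, 4.2]
gripper_width: 0.285
grasp_force: 60.4
[ 0.031  -0.0032  0.0007 -0.0003  0.0012 -0.0007] 14.35 [ 0.5278  0.1838 -0.0063] [ 0.  -1.6  4.2]
(158, np.int64(221), np.int64(280))
```

```bash
python3 -m crank '0.004 0 0 0 0 0 0.8;0.009 0 0 0 0 0 0.8;0.014 0 0.0005 0 0 0 0.8;0.018 0 0.0005 0 0 0 0.8;0.018 0 0.0005 0 0 0 0.8'; python3 -m crank '0.003 0 0 0 0 0 0.8;0.006 0 0 0 0 0 0.8;0.008 0 0.0003 0 0 0 0.8;0.008 0 0.0003 0 0 0 0.8'
```

```text
t: 14.9
eef_pos: [0.5186, 0.1854, -0.0062]
tool_rot: [-0.016, 0.074, 0.997, 0.001]
contact_force: [1.7, -4.4, 5.0]
gripper_width: 0.286
grasp_force: 60.5
t: 15.3
eef_pos: [0.5151, 0.1861, -0.0061]
tool_rot: [-0.015, 0.074, 0.997, 0.001]
contact_force: [2.7, -5.4, 3.5]
gripper_width: 0.286
grasp_force: 60.5
```

```bash
python3 -m crank '0.001 -0.001 0 0 0 0 0.8;0.003 -0.002 0 0 0 0 0.8;0.003 -0.002 0 0 0 0 0.8'; python3 -m crank '0.001 0 0 0 0 0 0.8;0.002 0 0 0 0 0 0.8;0.002 0 0 0 0 0 0.8'; python3 -m crank '0.001 0 0 0 0 0 0.8;0.002 0 0 0 0 0 0.8;0.002 0 0 0 0 0 0.8'
```

```text
t: 15.6
eef_pos: [0.513, 0.1862, -0.0062]
tool_rot: [-0.016, 0.074, 0.997, 0.001]
contact_force: [1.6, -3.4, 3.2]
gripper_width: 0.287
grasp_force: 60.4
t: 15.9
eef_pos: [0.5121, 0.1864, -0.0062]
tool_rot: [-0.016, 0.074, 0.997, 0.001]
contact_force: [2.8, -3.8, 3.5]
gripper_width: 0.283
grasp_force: 60.4
t: 16.2
eef_pos: [0.5113, 0.1865, -0.0062]
tool_rot: [-0.015, 0.074, 0.997, 0.001]
contact_force: [4.0, -3.9, 1.5]
gripper_width: 0.286
grasp_force: 60.3
```

```bash
python3 -m crank '0.001 0 0 0 0 0 0.8;0.002 0 0 0 0 0 0.8;0.002 0 0 0 0 0 0.8'; python3 -m crank '0.001 0 0 0 0 0 0.8;0.002 0 0 0 0 0 0.8;0.002 0 0 0 0 0 0.8'
```

```text
t: 16.5
eef_pos: [0.5113, 0.1866, -0.0061]
tool_rot: [-0.015, 0.074, 0.997, 0.001]
contact_force: [5.6, -4.4, -0.8]
gripper_width: 0.286
grasp_force: 60.1
t: 16.8
eef_pos: [0.5113, 0.1866, -0.0059]
tool_rot: [-0.014, 0.074, 0.997, 0.002]
contact_force: [8.0, -4.2, -1.6]
gripper_width: 0.292
grasp_force: 60.0
```

Tail is on the cup's end. Now pressing up to about 15 N.

```bash
python3 -m crank '0.002 0 0.001 0 0 0 0.8;0.004 0 0.001 0 0 0 0.8;0.004 0 0.001 0 0 0 0.8'; python3 -m crank '0.001 0 0.0005 0 0 0 0.8;0.003 0 0.0005 0 0 0 0.8;0.003 0 0.0005 0 0 0 0.8;0.003 0 0.0005 0 0 0 0.8'
```

```text
t: 17.1
eef_pos: [0.5114, 0.1867, -0.0058]
tool_rot: [-0.012, 0.074, 0.997, 0.002]
contact_force: [11.6, -6.7, -1.4]
gripper_width: 0.288
grasp_force: 60.0
t: 17.5
eef_pos: [0.5115, 0.1868, -0.0057]
tool_rot: [-0.011, 0.075, 0.997, 0.002]
contact_force: [13.6, -6.5, -2.4]
gripper_width: 0.285
grasp_force: 60.0
```

```bash
python3 -m crank '0.002 -0.001 0.0005 0 0 0 0.8;0.004 -0.002 0.0005 0 0 0 0.8;0.004 -0.002 0.0005 0 0 0 0.8;0.004 -0.002 0.0005 0 0 0 0.8'
```

```text
t: 17.9
eef_pos: [0.5116, 0.1867, -0.0053]
tool_rot: [-0.009, 0.075, 0.997, 0.003]
contact_force: [18.1, -5.0, -3.1]
gripper_width: 0.29
grasp_force: 59.9
```

```bash
python3 -m crank '-0.004 0 0 0 0 0 0.8;-0.008 0 -0.001 0 0 0 0.8;-0.01 0 -0.002 0 0 0 0.8;-0.01 0 -0.002 0 0 0 0.8'
```

```text
t: 18.3
eef_pos: [0.5113, 0.1866, -0.0058]
tool_rot: [-0.013, 0.074, 0.997, 0.002]
contact_force: [8.8, -2.9, -3.0]
gripper_width: 0.284
grasp_force: 59.9
```

```bash
python3 -m crank '-0.003 0 0 0 0 0 0.8;-0.004 0 0 0 0 0 0.8;-0.004 0 0 0 0 0 0.8' 20; python3 -m crank '0 0 0 0 0 0 0.6;0 0 0 0 0 0 0.5;0 0 0 0 0 0 0.45;0 0 0 0 0 0 0.45;0 0 0 0 0 0 0.45'
```

```text
t: 18.6
eef_pos: [0.5113, 0.1865, -0.0061]
tool_rot: [-0.015, 0.074, 0.997, 0.002]
contact_force: [5.4, -1.0, -0.5]
gripper_width: 0.285
grasp_force: 60.1
t: 19.1
eef_pos: [0.51, 0.1858, -0.0063]
tool_rot: [-0.016, 0.074, 0.997, 0.001]
contact_force: [-0.7, -0.6, -0.5]
gripper_width: 0.544
grasp_force: 0.0
```

```bash
python3 -c "
from h import *
from station import bot
print(tail()[1:]);p=bot.get_obs()['eef_pos'];rows(p[0],p[1],p[2]+.15,171.6,2)"
```

```text
Traceback (most recent call last):
  File "h.py", line 21, in tail
    return d,r0,c.min(),c.max()
                ~~~~~^^
ValueError: zero-size array to reduction operation minimum which has no identity
```

```bash
python3 -m crank '0 0 -0.02 0 0 0 0.45;0 0 -0.06 0 0 0 0.45;0 0 -0.12 0 0 0 0.45;0 0 -0.2 0 0 0 0.45;0 0 -0.28 0 0 0 0.45;0 0 -0.34 0 0 0 0.45;0 0.05 -0.36 0 0 0 0.45;0 0.14 -0.36 0 0 0 0.45;0 0.24 -0.36 0 0 0 0.45;0 0.34 -0.36 0 0 0 0.45;0 0.4 -0.36 0 0 0 0.45;0 0.4 -0.36 0 0 0 0.45;0 0.4 -0.36 0 0 0 0.45' && python3 - <<'E'
from h import *
from station import eyes
yaw=np.radians(-8.4);u=np.array([np.cos(yaw),np.sin(yaw),0]);n=np.array([-u[1],u[0],0]);m=np.array([.5202,.1835,0]);cup=m-.056*u
for k in("top","side","wrist"):
    d=eyes.read_camera(k);np.savez(k+"9.npz",**d);im=d["image"]
    f=lambda x,y,z:proj(d,cup+x*u+y*n+[0,0,z])
    print(k,"switch pred",f(.07,0,.0505).round(1))
    R=im.astype(int);red=(R[:,:,0]>1.8*R[:,:,1])&(R[:,:,0]>1.8*R[:,:,2]);p=f(.07,0,.0505)
    yy,xx=np.where(red);q=np.hypot(xx-p[0],yy-p[1])<12;print("  red",q.sum(),xx[q].mean(),yy[q].mean())
    # brightness profile along the seated axis, past the head end
    print("  axis",[(x,int(im[int(round(v[1])),int(round(v[0]))].max())) for x in range(4,156,4) for v in[f(x/1000,0,.034+(.0135 if x<100 else .017))] if 0<=v[0]<511 and 0<=v[1]<383])
E
```

```text
t: 20.45
eef_pos: [0.5452, 0.3827, 0.174]
tool_rot: [-0.016, 0.073, 0.997, 0.001]
contact_force: [0.5, -0.2, 0.1]
gripper_width: 0.551
grasp_force: 0.0
top switch pred [160.2 221.5]
  red 28 158.07142857142858 221.07142857142858
  axis [(4, 65), (8, 60), (12, 27), (16, 16), (20, 11), (24, 12), (28, 13), (32, 12), (36, 11), (40, 12), (44, 12), (48, 13), (52, 13), (56, 12), (60, 13), (64, 13), (68, 30), (72, 17), (76, 15), (80, 11), (84, 15), (88, 15), (92, 15), (96, 16), (100, 17), (104, 15), (108, 17), (112, 17), (116, 17), (120, 18), (124, 18), (128, 15), (132, 18), (136, 36), (140, 99), (144, 111), (148, 112), (152, 112)]
side switch pred [193.8 163.6]
  red 0 nan nan
  axis [(4, 82), (8, 79), (12, 74), (16, 75), (20, 69), (24, 65), (28, 98), (32, 83), (36, 76), (40, 66), (44, 91), (48, 78), (52, 80), (56, 67), (60, 97), (64, 56), (68, 56), (72, 62), (76, 87), (80, 66), (84, 70), (88, 100), (92, 94), (96, 79), (100, 104), (104, 94), (108, 72), (112, 65), (116, 80), (120, 66), (124, 62), (128, 60), (132, 84), (136, 127), (140, 140), (144, 147), (148, 144), (152, 146)]
wrist switch pred [ 78.6 200.4]
  red 96 84.57291666666667 199.58333333333334
  axis [(4, 105), (8, 106), (12, 37), (16, 30), (20, 29), (24, 28), (28, 33), (32, 32), (36, 31), (40, 25), (44, 29), (48, 37), (52, 31), (56, 35), (60, 29), (64, 31), (68, 136), (72, 165), (76, 30), (80, 35), (84, 35), (88, 37), (92, 34), (96, 39), (100, 36), (104, 36), (108, 37), (112, 40), (116, 45), (120, 40), (124, 39), (128, 40), (132, 35), (136, 63), (140, 162), (144, 156), (148, 162), (152, 157)]<stdin>:9: RuntimeWarning: Mean of empty slice.
  ret = ret.dtype.type(ret / rcount)
```

```bash
python3 -c "
from station import ticket
print(ticket.hand_in())"
```

```text
the job is handed in; nothing more can be done
None
```

The torch is in its cradle with both clips snapped (about 17 N peak downwards) and its tail pushed against the cup's end at about 18 N. I released it clear of the arm, no other object was handled, and the job was handed in at about 20.6 s; I checked the final seating only by pixel measurements, as all 10 picture views were used.

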